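# Lay out the hub balls, drop the kickstand and hold the frame upright

### The job

Get this frame stub ready for its hub rebuild: first set the two loose bearing balls from the wooden block into the green carrier, one in each empty well, leaving the two balls already there alone. Then, while the frame still leans on its rest, push the kickstand down over centre so that it snaps fully down; finally pull the frame upright by its crossbar until the kickstand's foot bears firmly on the base plate, and finish while still holding the crossbar so that the frame cannot tip back (do not let go). Leave the other things on the bench alone.

Things in the scene. Friction and masses are not known exactly. Their poses are not given: they have to be found in the camera images.
- rig_plate: The rig's fixed grey base plate, 150 (x) by 300 mm (y), 10 mm thick; origin: centre of its underside, z up. At its middle two cheek plates (106 mm apart over all, 72 mm high) carry the hub: axle along the plate's x, 55 mm above the bench. A 63 mm rubber-topped rest post stands at y = -106 mm. The frame tips in the plate's y-z plane: rest on the -y side, kickstand on the +y side.
- frame_lean (a joint): Tilt of the orange frame stub (with hub and kickstand, about 1.3 kg) about the hub axle, rad: 0 = upright, 0.42 = on its rest at the plate's -y side (start), negative = past upright. Heavier on the rest side, it tips back onto the rest when let go (0.6 N m there, 0.35 N m upright). With the kickstand down the foot meets the base plate at about 0.02 rad and stops it.
- stand_flip (a joint): Angle of the kickstand on the frame, rad: 0 = stowed (start: points out to the plate's +y and about 54 degrees up), 2.27 = fully down, just past vertical when the frame is upright. An over-centre spring holds it at either end: pressed straight down 65 mm out from its pivot it takes about 3 N, and once past about 1.0 rad (roughly level) it snaps down by itself.
- stand_pivot (a point): Kickstand's pivot on the frame: 70 mm out to the plate's +y side of the tube and 100 mm above the hub axle when upright; with the frame on its rest it is about 175 mm above the bench. Axis along the plate's x.
- foot: The kickstand's foot, origin at its centre: a yellow rubber cross roller (gives about 1 mm under load) 20 mm thick and 36 mm long (along the plate's x), 138 mm from the pivot at the end of a flat steel bar 14 mm wide and 10 mm thick. At the start about 287 mm above the bench.
- crossbar: Black round grip sleeve on top of the frame, turns freely on its axis, 22 mm thick, 118 mm long along the plate's x, 200 mm from the hub axle; origin at its middle. 16 mm stays hold it 55 mm either side of its middle, under which 60 mm are free. At the start about 238 mm above the bench and 82 mm to the plate's -y side of the hub; upright, 255 mm up, straight over the hub.
- carrier: Fixed green ball carrier, 210 mm (its x) by 56 mm (its y), 24 mm high; origin: centre of its underside. Four round wells in a row along its x at -75, -25, +25 and +75 mm, 28 mm wide and 6 mm deep. The first and third hold a ball at the start, the second and fourth are empty.
- well1 (a point): Well 1 of the carrier (holds a ball at the start): where the centre of a seated ball lies, 7 mm above the carrier's top, 31 mm above the bench.
- well2 (a point): Well 2 of the carrier (empty at the start): where the centre of a seated ball lies, 7 mm above the carrier's top, 31 mm above the bench.
- well3 (a point): Well 3 of the carrier (holds a ball at the start): where the centre of a seated ball lies, 7 mm above the carrier's top, 31 mm above the bench.
- well4 (a point): Well 4 of the carrier (empty at the start): where the centre of a seated ball lies, 7 mm above the carrier's top, 31 mm above the bench.
- ball_block: Fixed light wooden block, 130 by 56 mm, 24 mm high, with two wells of the same size at x = -35 and +35 mm that hold the two loose balls at the start; origin: centre of its underside.
- ball1_center (a point): Centre of ball 1, a loose steel ball 26 mm across, about 70 g, at the start in the wooden block, to be moved; at the start 31 mm above the bench, 7 mm above the top of the block it sits in.
- ball2_center (a point): Centre of ball 2, a loose steel ball 26 mm across, about 70 g, at the start in the wooden block, to be moved; at the start 31 mm above the bench, 7 mm above the top of the block it sits in.
- ball3_center (a point): Centre of ball 3, a loose steel ball 26 mm across, about 70 g, already in well 1, to be left there; at the start 31 mm above the bench, 7 mm above the top of the block it sits in.
- ball4_center (a point): Centre of ball 4, a loose steel ball 26 mm across, about 70 g, already in well 3, to be left there; at the start 31 mm above the bench, 7 mm above the top of the block it sits in.
- hammer: Bystander: a hammer lying near the far edge of the bench.
- wrench: Bystander: a wrench lying near the far edge.
- grease_tin: Bystander: yellow tin, 72 mm across, 60 mm high; origin under its middle.
- oil_bottle: Bystander: grey bottle with a red cap, 60 mm across, 170 mm high; origin under its middle.
- flange: Bystander: dark steel ring, 90 mm across, 16 mm high.
- mug: Bystander: blue mug, 80 mm across, 75 mm high.

How it is judged:
By the outcome, as a careful person would: the job done as asked, in the order asked, and still so for the second after the job is handed in, while the arm keeps its last pose, push and grip.
It also fails if it takes over 62 s, if anything falls off the work surface, if the arm or the gripper's body presses on something with over 40 N, if the wrist force passes 120 N, or if a joint passes its speed limit or range.

### The arm

A 7-joint arm with a two-finger parallel gripper is mounted at the origin on the work surface. World frame = base frame: x ahead of the robot, y to its left, z up, the work surface at z = 0. Lengths are in m, angles in degrees, forces in N, time in s.
With the tool pointing down it reaches from about 0.425 to 1.025 m from the base axis. Payload 3.6 kg.
Tool frame: the origin (TCP) lies at the very end of the fingers, on their centre line; the grasp point (between the pads) lies 19 mm behind it; z points along the fingers, y is the direction in which the jaws open and shut (so a half turn about z gives the same grasp; the last joint's range is limited). The gripper opens to 85 mm and grips with 20 to 120 N. Pads are 22 mm wide; open, the fingers measure 114 mm over their backs; the gripper's body (76 mm by 85 mm) begins 54 mm behind the grasp point. The pads swing forward as they close: fully open they stand 13 mm farther back than shut.
Start: joints at [-68.784, 33.873, 2.773, 92.16, -1.908, 54.013, -1.931], TCP at [0.324, 0.648, 0.231] pointing down, gripper open.
Joint ranges: [-153.93, 153.93], [-27.13, 128.08], [-72.61, 78.16], [10.71, 143.7], [-87.88, 267.88], [4.46, 118.87], [-176.78, 176.78]. Speed limits (degrees/s): [147.25, 147.25, 180, 180, 180, 180, 180].

### API

Orientations are given as a 3x3 rotation matrix whose columns are the frame's x, y, z axes.
In Python, from rig import robot gives the robot as it stands.
- The arm moves only by the shell command python3 -m jog 'ROWS' [FORCE]. ROWS is JSON, one flat list of numbers, 7 for each row, row after row: the shift along the tool's x, y, z in units of 25 mm (1.0 is 25 mm), then the turn, a rotation vector about the tool's x, y, z in units of 6 degrees (1.0 is 6 degrees), then the opening, from 0 (shut) to 1 (fully open). In form: [x, y, z, wx, wy, wz, jaw, x, y, z, wx, wy, wz, jaw, ...]. A call has 1 to 12 rows; each row shifts and turns the commanded pose from where the row before left it, along the tool's axes as they then stand; what a row does not reach is not made up. A row lasts 1/8 s, in which the tool goes at most 62.5 mm and 10.7 degrees, less where a joint would pass 70% of its speed; a pose out of reach is approached as far as the arm can. A call is refused whole if a number of a shift passes 1 or a number of a turn 1, either way. A call with a gripper value outside its range is refused whole. The fingers move at their own pace and stop on an object; FORCE is the grip in N (left out, the last holds). Time passes only in rows, so rows that do not move let the fingers close. It gives the time, the measured TCP pose, the force and the opening at its end, in the units of the state.
- robot.state(): the state, without advancing time (a new reading comes with each control period).
- robot.read_camera(name): name is "scene" or "top"; returns a dict with "image" (400x640x3 uint8, red, green, blue), "fx", "fy", "cx", "cy" (pixels), "view" (4x4, takes a point from world to camera coordinates). Camera axes: x right, y up, looking along -z (the intrinsics and any distortion apply to the point x, -y, -z); pixel columns grow to the right and rows downward; lengths in m; the calibration is good to about 2 mm. A picture is of the moment at which its call begins. There is no depth.
- robot.close_job(): hands the job in, once; it reports no verdict.
The state is a dict: "time_s": time; "joints": joint angles; "qd": joint speeds; "tau": joint torques, N m; "eef_pos": TCP position; "orientation": TCP orientation; "contact_force": force on the tool from outside, world axes, zero at the start; "moment": the same for the moment, N m; "opening": opening from 0.0 (shut) to 1.0 (fully open).
Only numpy, scipy, OpenCV 4.12 (cv2) and the standard library are available. Lean on these libraries where they do the work, as an engineer would, in place of code of your own. Each camera call takes 0.05 s, during which the arm holds its last target.

## Working session

There is one attempt and no reset: what is moved stays moved. The work goes in short steps, Python scripts to look and compute and a shell command to move; the robot and the scene stay as the last step left them, time stands still between calls to the robot, and variables do not carry over. Pictures are saved under pics/ and viewed, and the job is handed in when it is done.

```bash
ls; mkdir -p pics; python3 - <<'E'
from rig import robot
import cv2
for n in("scene","top"):
    c=robot.read_camera(n); cv2.imwrite(f"pics/{n}0.png",c["image"][:,:,::-1])
    print({k:v for k,v in c.items() if k!="image"})
print(robot.state())
E
```

```text
pics
{'fx': 464.7272860951188, 'fy': 464.7272860951188, 'cx': 318.60422176396617, 'cy': 199.6048129191082, 'view': array([[ 0.06705692,  0.99757362, -0.01871478, -0.07269193],
       [-0.70853382,  0.06081712,  0.70305128,  0.21652417],
       [ 0.70248359, -0.0338844 ,  0.71089286, -1.68536144],
       [ 0.        ,  0.        ,  0.        ,  1.        ]])}
{'fx': 405.2646204578949, 'fy': 405.2646204578949, 'cx': 311.99832164954347, 'cy': 194.05483692125878, 'view': array([[ 0.02164337, -0.99974386, -0.00661597,  0.03934795],
       [ 0.98291951,  0.02006852,  0.18293848, -0.5202283 ],
       [-0.18275885, -0.01046238,  0.9831021 , -1.12822836],
       [ 0.        ,  0.        ,  0.        ,  1.        ]])}
{'time_s': 0.1, 'joints': array([-68.78355095,  33.92127947,   2.76616995,  92.22908916,
        -1.90723182,  54.01314872,  -1.92964863]), 'qd': array([ 0.01926137, -0.20158617,  0.00317342, -0.18544558,  0.05579397,
        0.04620471,  0.09206671]), 'tau': array([ 4.62277938e-03, -5.49998474e+01,  1.55260038e+00, -1.98824894e+01,
        9.59628640e-03,  3.79019577e-03, -8.54000284e-07]), 'eef_pos': array([0.32396983, 0.64774846, 0.23024421]), 'orientation': array([[-8.94418591e-01,  4.47230051e-01, -8.16009730e-04],
       [ 4.47230782e-01,  8.94416621e-01, -1.88050059e-03],
       [-1.11163708e-04, -2.04689935e-03, -9.99997899e-01]]), 'contact_force': array([-0.57672532, -0.44265642,  0.40663721]), 'moment': array([-0.03420431,  0.00070356, -0.01498005]), 'opening': 1.001494650110005}
```

View pics/scene0.png

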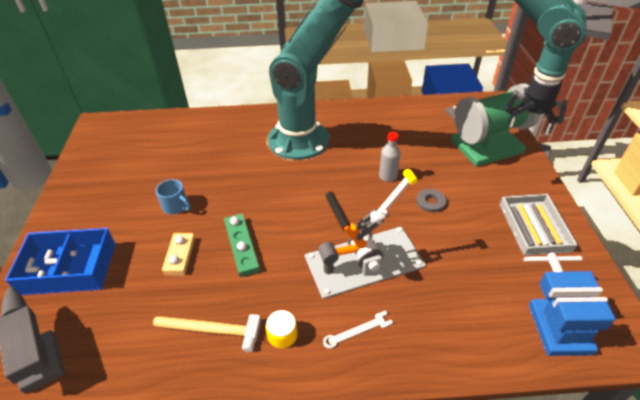

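View pics/top0.png

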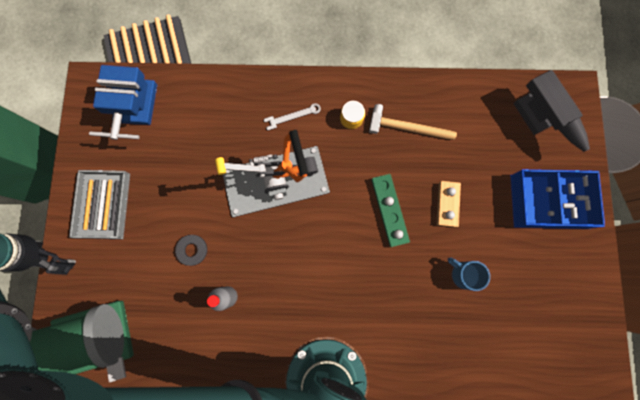

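```bash
cat > h.py <<'E'
import numpy as np, cv2
from rig import robot
def proj(c,p):
    q=c["view"][:3,:3]@np.asarray(p,float)+c["view"][:3,3]
    return np.array([c["cx"]+c["fx"]*q[0]/-q[2], c["cy"]-c["fy"]*q[1]/-q[2]])
def ray(c,uv):
    R=c["view"][:3,:3];t=c["view"][:3,3]
    d=R.T@np.array([(uv[0]-c["cx"])/c["fx"],-(uv[1]-c["cy"])/c["fy"],-1]); return -R.T@t,d
def plane(c,uv,z):
    o,d=ray(c,uv); return o+d*(z-o[2])/d[2]
def tri(c1,u1,c2,u2):
    o1,d1=ray(c1,u1);o2,d2=ray(c2,u2)
    s=np.linalg.lstsq(np.c_[d1,-d2],o2-o1,rcond=None)[0]
    a=o1+s[0]*d1;b=o2+s[1]*d2
    return (a+b)/2,np.linalg.norm(a-b)
def crop(c,x0,y0,x1,y1,k,fn):
    cv2.imwrite(fn,cv2.resize(c["image"][y0:y1,x0:x1,::-1],None,fx=k,fy=k,interpolation=cv2.INTER_CUBIC))
E
python3 - <<'E'
from h import *
t=robot.read_camera("top");s=robot.read_camera("scene")
crop(t,200,120,340,225,5.5,"pics/t_rig.png");crop(s,290,160,450,300,4.2,"pics/s_rig.png")
crop(t,360,165,470,255,6,"pics/t_b.png");crop(s,150,200,270,290,6,"pics/s_b.png")
E
```

```text
(no output)
```

View pics/t_rig.png

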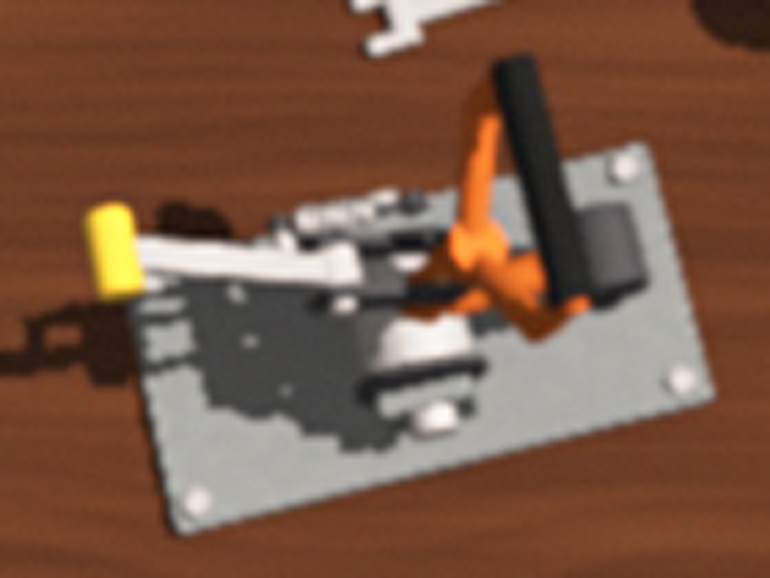

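View pics/s_rig.png

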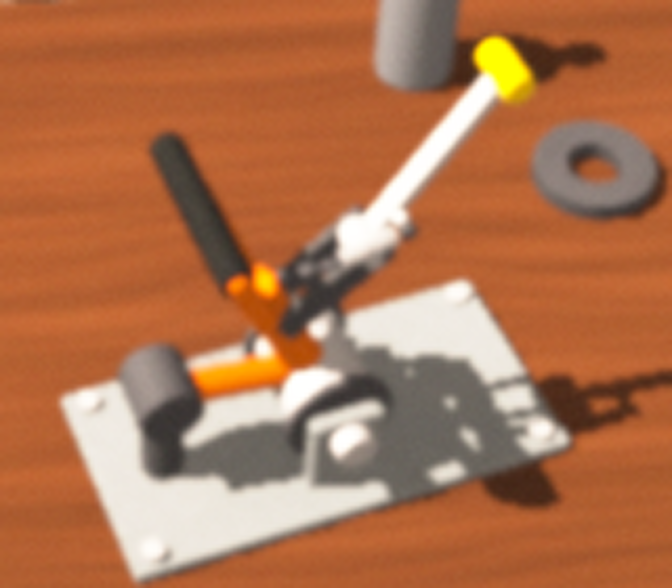

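View pics/t_b.png

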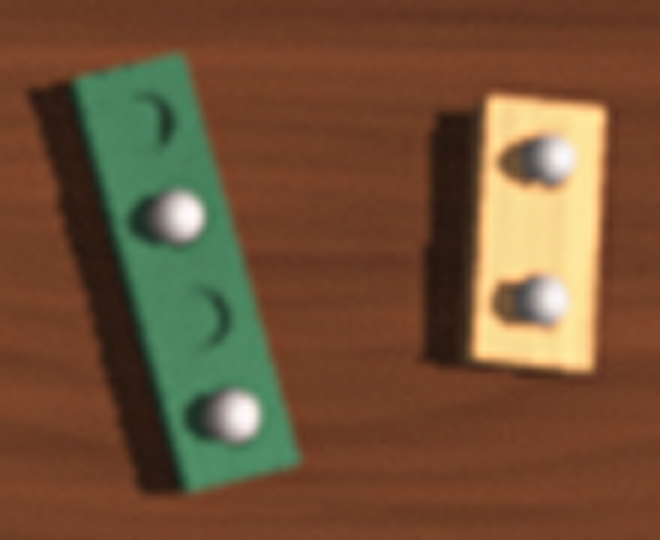

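View pics/s_b.png

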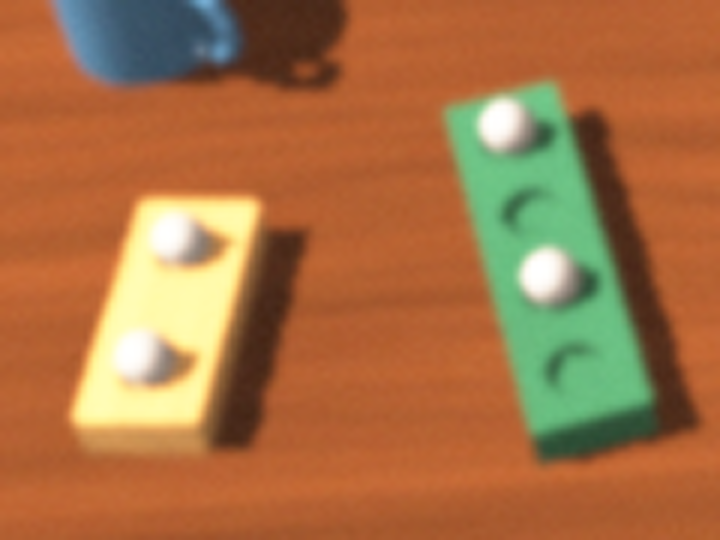

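```bash
python3 - <<'E'
from h import *
np.set_printoptions(precision=4,suppress=True)
t=robot.read_camera("top");s=robot.read_camera("scene")
def blob(c,x0,y0,x1,y1,k,off=.5):
    im=c["image"][y0:y1,x0:x1].astype(int); m=((im.min(2)>120)&(im.max(2)-im.min(2)<45)).astype(np.uint8)
    n,l,st,ce=cv2.connectedComponentsWithStats(m)
    o=sorted([(st[i,4],tuple(ce[i]+[x0,y0])) for i in range(1,n)],reverse=True)[:k]
    return [np.array(v[1])  for v in o]
B={}
for nm,c,bx in(("t",t,(360,165,470,255)),("s",s,(160,210,262,285))):
    b=blob(c,*bx,4); B[nm]=[plane(c,u,.031) for u in b]
    print(nm,[u.round(1).tolist() for u in b]); print(np.array(B[nm]))
# carrier, block
for nm,c in(("t",t),("s",s)):
    hsv=cv2.cvtColor(c["image"],cv2.COLOR_RGB2HSV)
    g=cv2.inRange(hsv,(60,90,60),(85,255,255))
    reg=(360,165,470,255) if nm=="t" else(160,205,265,285)
    m=np.zeros_like(g);x0,y0,x1,y1=reg;m[y0:y1,x0:x1]=g[y0:y1,x0:x1]
    cs=max(cv2.findContours(m,0,1)[0],key=cv2.contourArea)
    P=np.array([plane(c,u,.024)[:2] for u in cs[:,0].astype(float)],np.float32)
    print(nm,cv2.minAreaRect(P*1000))
E
```

```text
t [[399.6, 233.8], [390.1, 200.4], [451.0, 214.4], [452.2, 190.9]]
[[ 0.411  -0.2051  0.031 ]
 [ 0.5083 -0.179   0.031 ]
 [ 0.4705 -0.3554  0.031 ]
 [ 0.5403 -0.3619  0.031 ]]
s [[240.7, 245.4], [233.7, 220.3], [172.8, 258.7], [178.7, 239.0]]
[[ 0.5025 -0.1795  0.031 ]
 [ 0.4051 -0.2052  0.031 ]
 [ 0.5341 -0.3638  0.031 ]
 [ 0.4643 -0.3577  0.031 ]]
t ((482.21649169921875, -178.75616455078125), (205.5215606689453, 56.29667663574219), 15.1727876663208)
s ((488.1797790527344, -179.86293029785156), (218.65426635742188, 52.91641616821289), 14.948296546936035)
```

```bash
python3 - <<'E'
from h import *
np.set_printoptions(precision=4,suppress=True)
t=robot.read_camera("top");s=robot.read_camera("scene")
for c in(t,s): print("cam",ray(c,(0,0))[0])
K=8
out=[]
for nm,c,reg in(("t",t,(362,166,470,254)),("s",s,(158,210,264,285))):
    x0,y0,x1,y1=reg
    im=cv2.resize(c["image"][y0:y1,x0:x1],None,fx=K,fy=K,interpolation=cv2.INTER_CUBIC)
    hsv=cv2.cvtColor(im,cv2.COLOR_RGB2HSV)
    px=lambda u:(np.asarray(u,float)+.5)/K-.5+[x0,y0]
    for name,lo,hi in(("carrier",(50,60,85),(90,255,255)),("block",(12,40,150),(30,255,255))):
        m=cv2.inRange(hsv,lo,hi)
        cn=max(cv2.findContours(m,0,1)[0],key=cv2.contourArea)
        P=np.array([plane(c,px(u),.024)[:2] for u in cn[:,0]],np.float32)
        print(nm,name,cv2.minAreaRect(P*1000))
        f=np.zeros_like(m);cv2.drawContours(f,[cv2.convexHull(cn)],-1,255,-1)
        f=cv2.erode(f,np.ones((9,9)))
        S=hsv[...,1]
        b=((S<(85))&(f>0)&(hsv[...,2]>70)).astype(np.uint8)*255
        for q in cv2.findContours(b,0,1)[0]:
            if cv2.contourArea(q)>600:
                e=cv2.minEnclosingCircle(q); print("   ball",px(e[0]),e[1]/K,plane(c,px(e[0]),.031),cv2.contourArea(q)/K/K)
        cv2.drawContours(im,[cn],-1,(255,0,0),1)
    cv2.imwrite(f"pics/m_{nm}.png",cv2.resize(im[:,:,::-1],None,fx=.9,fy=.8))
E
```

```text
cam [0.3043 0.038  1.2046]
cam [1.3422 0.0022 1.0445]
t carrier ((482.7432556152344, -180.54302978515625), (209.2367401123047, 56.70919418334961), 14.846738815307617)
   ball [398.3125 233.875 ] 5.443256378173828 [ 0.4106 -0.2014  0.031 ] 77.2890625
   ball [389.1131 200.667 ] 5.203220367431641 [ 0.5074 -0.1761  0.031 ] 75.234375
t block ((505.09112548828125, -354.8475341796875), (61.56609344482422, 136.03794860839844), 84.80164337158203)
   ball [450.0754 214.7063] 5.082740306854248 [ 0.4695 -0.3528  0.031 ] 63.5703125
   ball [451.2228 190.9786] 4.973639011383057 [ 0.54  -0.359  0.031] 62.1328125
s carrier ((483.7763671875, -181.13525390625), (215.70025634765625, 56.59939193725586), 14.919665336608887)
   ball [241.4303 245.5625] 6.039601802825928 [ 0.5031 -0.1774  0.031 ] 100.5078125
   ball [234.2023 220.2625] 5.9748358726501465 [ 0.405  -0.2035  0.031 ] 87.4375
s block ((508.63641357421875, -355.770751953125), (71.87635803222656, 159.262939453125), 85.88926696777344)
   ball [172.5625 251.5625] 19.00864601135254 [ 0.5088 -0.3682  0.031 ] 325.921875
```

```bash
python3 - <<'E'
from h import *
np.set_printoptions(precision=4,suppress=True)
t=robot.read_camera("top");s=robot.read_camera("scene")
T=lambda u:(np.array(u,float)+.5)/5.5-.5+[200,120]
S=lambda u:(np.array(u,float)+.5)/4.2-.5+[290,160]
a=np.array([plane(t,T(u),.01) for u in[(645,143),(712,395),(180,533)]])
b=np.array([plane(s,S(u),.01) for u in[(470,283),(62,398),(140,580),(570,440)]])
print(a,np.linalg.norm(np.diff(a,axis=0),axis=1));print(b,np.linalg.norm(np.diff(b,axis=0),axis=1))
print("plate c",(a[0]+a[2])/2,b.mean(0))
for u,v in[(a[1],a[2]),(b[1],b[0]),(b[2],b[3])]:
    d=v-u;print("ydir deg",np.degrees(np.arctan2(d[1],d[0])))
for n,u,v in[("bar far",(515,62),(165,140)),("bar near",(572,298),(232,283)),("foot",(115,250),(503,70))]:
    print(n,tri(t,T(u),s,S(v)))
print("bar far t/s z")
E
```

```text
[[ 0.6778  0.039   0.01  ]
 [ 0.5355 -0.0003  0.01  ]
 [ 0.4537  0.286   0.01  ]] [0.1476 0.2977]
[[ 0.4541  0.2874  0.01  ]
 [ 0.5323 -0.0027  0.01  ]
 [ 0.6775  0.0388  0.01  ]
 [ 0.5938  0.326   0.01  ]] [0.3005 0.1511 0.2992]
plate c [0.5658 0.1625 0.01  ] [0.5644 0.1624 0.01  ]
ydir deg 105.94471842215478
ydir deg 105.07856278176877
ydir deg 106.2491178358912
bar far (array([0.6123, 0.0769, 0.3256]), np.float64(0.032527011400431835))
bar near (array([0.5575, 0.0893, 0.1452]), np.float64(0.03267615513441168))
foot (array([0.5382, 0.2607, 0.2914]), np.float64(0.002673377315309847))
bar far t/s z
```

```bash
python3 -m jog '[0,0,-1,0,0,-1,1, 0,0,-1,0,0,-1,1, 0,0,-1,0,0,-1,1, 0,0,-1,0,0,-1,1, 0,0,-1,0,0,-1,1, 0,0,0,0,0,-1,0.7, 0,0,0,0,0,-1,0.7]' 20
python3 -m jog '[0,-1,0,0,0,0,0.7, 0,-1,0,0,0,0,0.7, 0,-1,0,0,0,0,0.7, 0,-1,0,0,0,0,0.7, 0,-1,0,0,0,0,0.7, 0,-1,0,0,0,0,0.7, 0,-1,0,0,0,0,0.7, 0,-1,0,0,0,0,0.7, 0,-1,0,0,0,0,0.7, 0,-1,0,0,0,0,0.7, 0,-1,0,0,0,0,0.7, 0,-1,0,0,0,0,0.7]'
```

```text
time_s: 1.38
eef_pos: [0.3245, 0.6485, 0.357]
orientation: [[-0.963, -0.269, 0.001], [-0.269, 0.963, 0.001], [-0.001, 0.001, -1.0]]
contact_force: [-0.2, -1.3, -0.2]
opening: 0.699
time_s: 2.88
eef_pos: [0.4045, 0.3576, 0.3564]
orientation: [[-0.964, -0.266, 0.0], [-0.266, 0.964, 0.0], [-0.0, 0.0, -1.0]]
contact_force: [-0.2, 1.1, 0.9]
opening: 0.705
```

```bash
python3 -m jog '[0,-1,0,0,0,0,0.7, 0,-1,0,0,0,0,0.7, 0,-1,0,0,0,0,0.7, 0,-1,0,0,0,0,0.7, 0,-1,0,0,0,0,0.7, 0,-1,0,0,0,0,0.7, 0,-1,0,0,0,0,0.7, 0,-1,0,0,0,0,0.7, 0,-1,0,0,0,0,0.7, 0,-1,0,0,0,0,0.7, 0,-1,0,0,0,0,0.7, 0,-1,0,0,0,0,0.7]'
python3 -m jog '[0.4,-1,0,0,0,0,0.7, 0.4,-1,0,0,0,0,0.7, 0.4,-1,0,0,0,0,0.7, 0.4,-1,0,0,0,0,0.7, 0.4,-1,0,0,0,0,0.7, 0.4,-1,0.5,0,0,0,0.7, 0.4,-1,0.5,0,0,0,0.7, 0.4,-1,0.7,0,0,0,0.7, 0.4,-1,1,0,0,0,0.7, 0.4,-1,1,0,0,0,0.7, 0.4,-1,1,0,0,0,0.7, 0.4,-1,1,0,0,0,0.7]'
```

```text
time_s: 4.38
eef_pos: [0.4838, 0.0686, 0.3564]
orientation: [[-0.964, -0.266, 0.0], [-0.266, 0.964, 0.0], [-0.0, 0.0, -1.0]]
contact_force: [0.0, 0.1, 0.0]
opening: 0.699
time_s: 5.88
eef_pos: [0.4476, -0.2523, 0.2133]
orientation: [[-0.964, -0.266, 0.001], [-0.266, 0.964, -0.0], [-0.001, -0.0, -1.0]]
contact_force: [0.3, 0.6, 0.3]
opening: 0.7
```

```bash
cat >> h.py <<'E'
def go(x,y,z):
    s=robot.state();R=s["orientation"];d=R.T@(np.array([x,y,z])-s["eef_pos"])/.025
    print("units",d.round(2),"at",s["eef_pos"].round(4),"t",s["time_s"],"F",s["contact_force"].round(1))
E
python3 -c "
from h import *
go(.468,-.354,.06)"
```

```text
units [ 0.3  -4.14  6.13] at [ 0.4476 -0.2523  0.2133] t 5.875 F [0.3 0.6 0.3]
```

```bash
python3 -m jog '[0.1,-1,1,0,0,0,0.7, 0.1,-1,1,0,0,0,0.7, 0.1,-1,1,0,0,0,0.7, 0,-1,1,0,0,0,0.7, 0,-0.15,1,0,0,0,0.7, 0,0,0.4,0,0,0,0.7, 0,0,0,0,0,0,0.7]'
python3 - <<'E'
from h import *
go(.468,-.354,.026)
t=robot.read_camera("top");s=robot.read_camera("scene")
crop(t,400,160,500,250,6,"pics/t1.png");crop(s,120,190,240,290,6,"pics/s1.png")
E
```

```text
time_s: 6.75
eef_pos: [0.4678, -0.3526, 0.0785]
orientation: [[-0.964, -0.266, -0.001], [-0.266, 0.964, 0.001], [0.001, 0.001, -1.0]]
contact_force: [-0.0, 0.5, -0.6]
opening: 0.699
units [ 0.01 -0.06  2.1 ] at [ 0.4678 -0.3526  0.0785] t 6.75 F [-0.   0.5 -0.6]
```

View pics/t1.png

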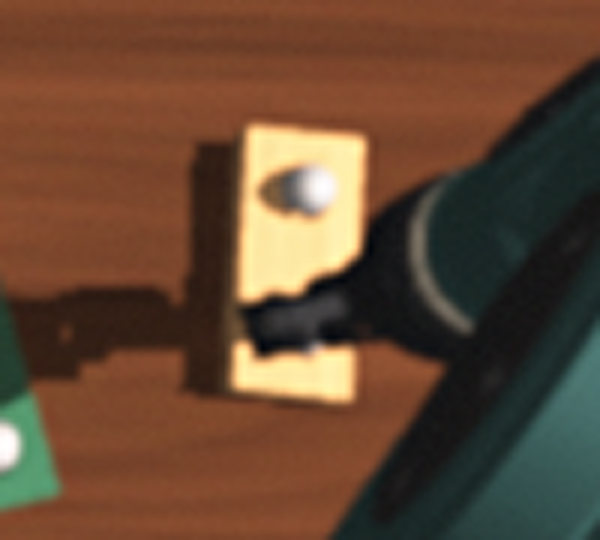

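View pics/s1.png

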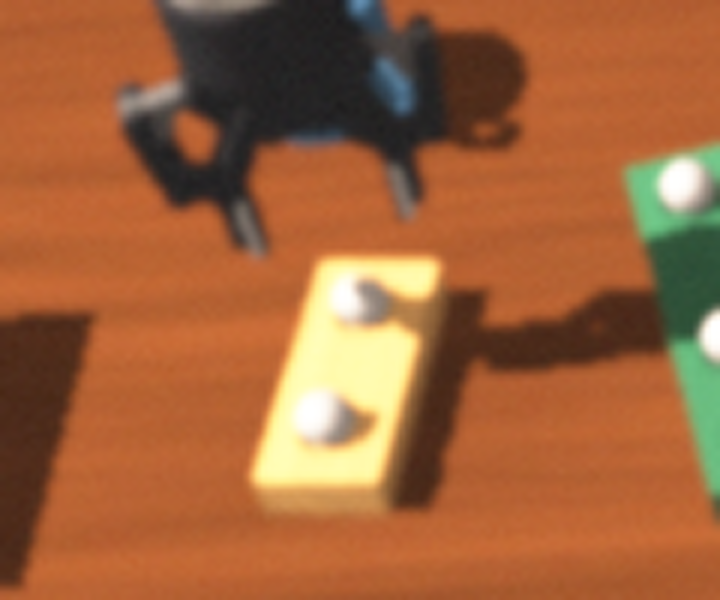

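```bash
python3 - <<'E'
from h import *
s=robot.read_camera("scene")
for z in(.0785,.085,.09): print(proj(s,(.4678,-.3526,z)), (331/6-.5+120,232/6-.5+190))
print(proj(s,(.468,-.354,.031)), (360/6-.5+120,301/6-.5+190))
E
```

```text
[176.35935264 228.87410981] (174.66666666666666, 228.16666666666666)
[175.80357818 227.32589191] (174.66666666666666, 228.16666666666666)
[175.37333057 226.12735345] (174.66666666666666, 228.16666666666666)
[179.79723045 239.94509598] (179.5, 239.66666666666666)
```

```bash
python3 -m jog '[0,-0.03,1,0,0,0,0.7, 0,0,0.8,0,0,0,0.7, 0,0,0.3,0,0,0,0.6, 0,0,0,0,0,0,0.45, 0,0,0,0,0,0,0.2, 0,0,0,0,0,0,0.1, 0,0,0,0,0,0,0.1, 0,0,0,0,0,0,0.1]' 25
python3 - <<'E'
from h import *
go(.468,-.354,.026)
s=robot.read_camera("scene")
crop(s,120,190,240,290,6,"pics/s2.png")
E
```

```text
time_s: 7.9
eef_pos: [0.4689, -0.3541, 0.0267]
orientation: [[-0.964, -0.266, 0.001], [-0.266, 0.964, -0.001], [-0.001, -0.001, -1.0]]
contact_force: [-0.5, -0.4, 2.5]
opening: 0.282
units [0.04 0.01 0.03] at [ 0.4689 -0.3541  0.0267] t 7.9 F [-0.5 -0.4  2.5]
```

View pics/s2.png

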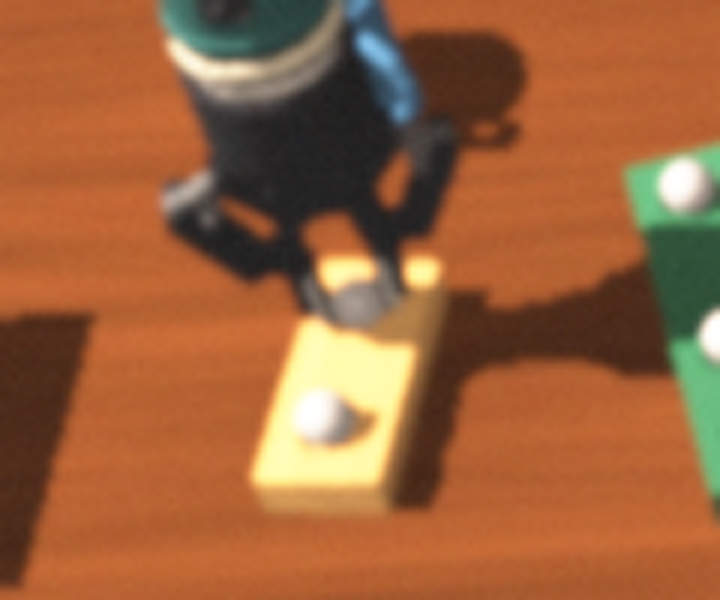

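```bash
python3 -m jog '[0,0,-0.5,0,0,0,0.1, 0,0,-1,0,0,0,0.1, 0,0,-0.7,0,0,0,0.1, 0,0,0,0,0,0,0.1]'
python3 - <<'E'
from h import *
go(.4575,-.1885,.08)
s=robot.read_camera("scene")
crop(s,120,190,240,290,6,"pics/s3.png")
E
```

```text
time_s: 8.45
eef_pos: [0.4696, -0.3545, 0.083]
orientation: [[-0.964, -0.266, 0.003], [-0.266, 0.964, -0.002], [-0.002, -0.003, -1.0]]
contact_force: [1.2, 0.2, -1.5]
opening: 0.283
units [-1.3   6.53  0.11] at [ 0.4696 -0.3545  0.083 ] t 8.45 F [ 1.2  0.2 -1.5]
```

View pics/s3.png

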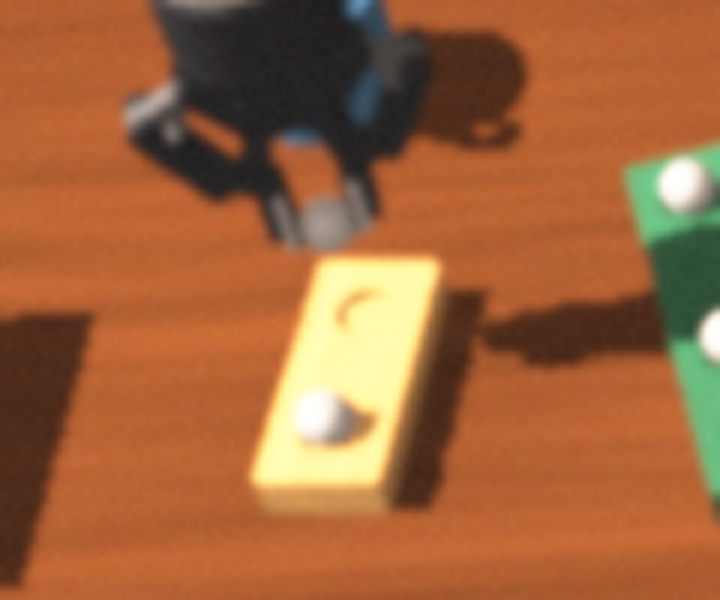

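```bash
python3 -m jog '[-0.2,1,0,0,0,0,0.1, -0.2,1,0,0,0,0,0.1, -0.2,1,0,0,0,0,0.1, -0.2,1,0,0,0,0,0.1, -0.2,1,0,0,0,0,0.1, -0.2,1,0,0,0,0,0.1, -0.1,0.53,0,0,0,0,0.1, 0,0,0.8,0,0,0,0.1, 0,0,0.2,0,0,0,0.1, 0,0,0,0,0,0,0.1]'
python3 - <<'E'
from h import *
go(.4575,-.1885,.028)
s=robot.read_camera("scene");t=robot.read_camera("top")
crop(s,190,190,290,290,6,"pics/s4.png")
im=s["image"][:,:,::-1].copy()
print(proj(s,(.4575,-.1885,.0625)),proj(s,(.4575,-.1885,.031)))
E
```

```text
time_s: 9.75
eef_pos: [0.4561, -0.1879, 0.056]
orientation: [[-0.964, -0.265, -0.001], [-0.265, 0.964, 0.0], [0.001, 0.0, -1.0]]
contact_force: [-0.1, -0.1, -0.9]
opening: 0.281
units [-0.05 -0.04  1.12] at [ 0.4561 -0.1879  0.056 ] t 9.75 F [-0.1 -0.1 -0.9]
[236.77328073 226.20164544] [238.35046917 233.46181212]
```

View pics/s4.png

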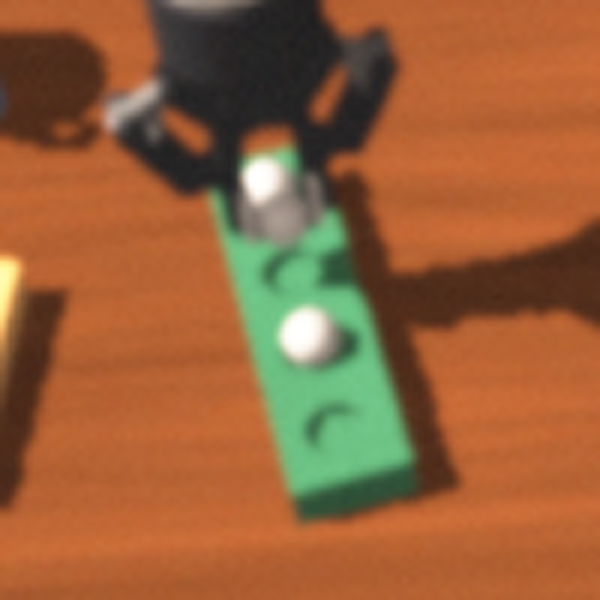

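```bash
python3 -m jog '[-0.05,-0.04,0.6,0,0,0,0.1, 0,0,0.4,0,0,0,0.1, 0,0,0.1,0,0,0,0.1, 0,0,0,0,0,0,0.1, 0,0,0,0,0,0,0.35, 0,0,-0.2,0,0,0,0.5, 0,0,-0.5,0,0,0,0.55, 0,0,-1,0,0,0,0.6, 0,0,-1,0,0,0,0.7]'
python3 - <<'E'
from h import *
go(.538,-.360,.08)
s=robot.read_camera("scene");t=robot.read_camera("top")
crop(s,190,190,290,290,6,"pics/s5.png")
E
```

```text
time_s: 10.98
eef_pos: [0.4581, -0.1884, 0.0979]
orientation: [[-0.964, -0.266, 0.001], [-0.266, 0.964, -0.0], [-0.001, -0.0, -1.0]]
contact_force: [-1.2, -0.1, -0.2]
opening: 0.698
units [-1.26 -7.47  0.72] at [ 0.4581 -0.1884  0.0979] t 10.975 F [-1.2 -0.1 -0.2]
```

View pics/s5.png

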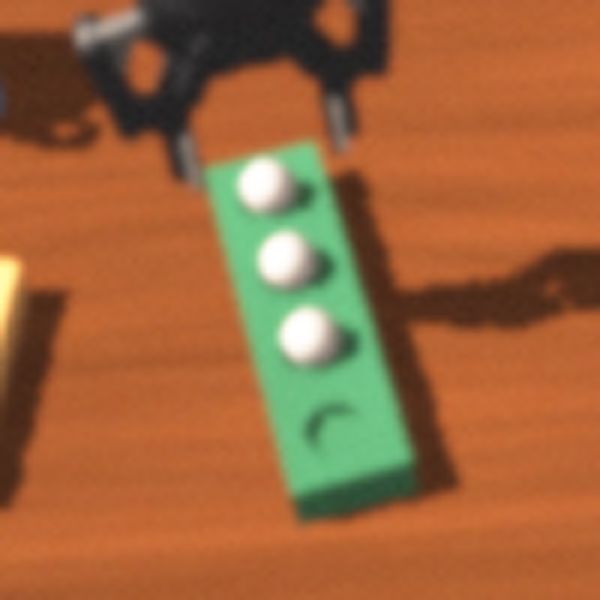

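```bash
python3 -m jog '[-0.2,-1,0,0,0,0,0.7, -0.2,-1,0,0,0,0,0.7, -0.2,-1,0,0,0,0,0.7, -0.2,-1,0,0,0,0,0.7, -0.2,-1,0,0,0,0,0.7, -0.2,-1,0,0,0,0,0.7, -0.06,-1,0,0,0,0,0.7, 0,-0.47,0.5,0,0,0,0.7, 0,0,0.3,0,0,0,0.7, 0,0,0,0,0,0,0.7]'
python3 - <<'E'
from h import *
go(.538,-.360,.026)
s=robot.read_camera("scene")
crop(s,120,190,240,290,6,"pics/s6.png")
E
```

```text
time_s: 12.32
eef_pos: [0.5368, -0.358, 0.0748]
orientation: [[-0.964, -0.267, -0.003], [-0.267, 0.964, 0.003], [0.002, 0.004, -1.0]]
contact_force: [0.1, 0.2, -0.7]
opening: 0.7
units [-0.03 -0.1   1.95] at [ 0.5368 -0.358   0.0748] t 12.325 F [ 0.1  0.2 -0.7]
```

View pics/s6.png

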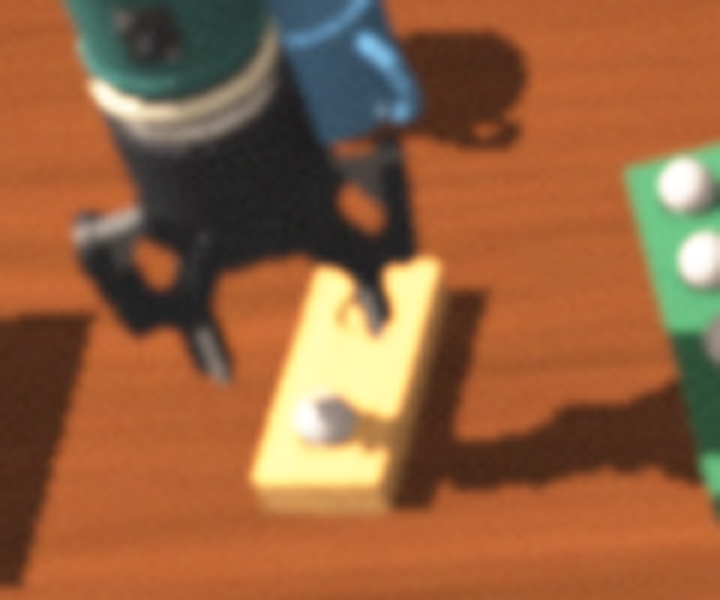

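```bash
python3 -m jog '[-0.02,-0.05,1,0,0,0,0.7, 0,0,0.7,0,0,0,0.7, 0,0,0.25,0,0,0,0.6, 0,0,0,0,0,0,0.45, 0,0,0,0,0,0,0.2, 0,0,0,0,0,0,0.1, 0,0,0,0,0,0,0.1, 0,0,0,0,0,0,0.1, 0,0,-0.5,0,0,0,0.1, 0,0,-1,0,0,0,0.1, 0,0,-0.7,0,0,0,0.1, 0,0,0,0,0,0,0.1]' 25
python3 - <<'E'
from h import *
go(.5545,-.1625,.08)
s=robot.read_camera("scene")
crop(s,120,190,240,290,6,"pics/s7.png")
E
```

```text
time_s: 13.88
eef_pos: [0.5399, -0.3619, 0.0844]
orientation: [[-0.964, -0.266, 0.003], [-0.266, 0.964, -0.002], [-0.002, -0.003, -1.0]]
contact_force: [0.3, -0.1, -0.6]
opening: 0.279
units [-2.68  7.53  0.16] at [ 0.5399 -0.3619  0.0844] t 13.875 F [ 0.3 -0.1 -0.6]
```

View pics/s7.png

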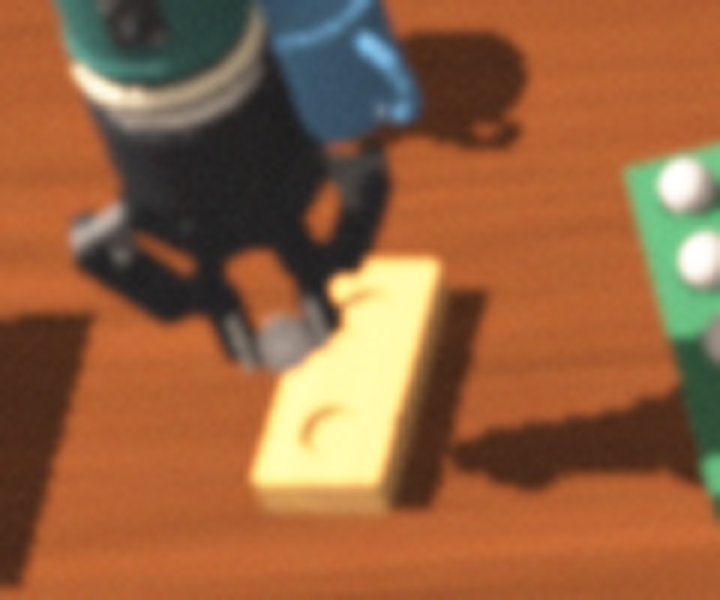

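```bash
python3 -m jog '[-0.4,1,0,0,0,0,0.1, -0.4,1,0,0,0,0,0.1, -0.4,1,0,0,0,0,0.1, -0.4,1,0,0,0,0,0.1, -0.4,1,0,0,0,0,0.1, -0.4,1,0,0,0,0,0.1, -0.28,1,0,0,0,0,0.1, 0,0.53,0.5,0,0,0,0.1, 0,0,0.5,0,0,0,0.1, 0,0,0,0,0,0,0.1]'
python3 - <<'E'
from h import *
go(.5545,-.1625,.028)
s=robot.read_camera("scene");p=robot.state()["eef_pos"]
crop(s,190,190,290,290,6,"pics/s8.png")
print(proj(s,(.5399,-.3619,.089)))
print((proj(s,p+[0,0,.0045])-[190,190]+.5)*6,(proj(s,(.5545,-.1625,.024))-[190,190]+.5)*6)
E
```

```text
time_s: 15.18
eef_pos: [0.552, -0.163, 0.0559]
orientation: [[-0.964, -0.264, -0.003], [-0.264, 0.964, -0.0], [0.003, 0.0, -1.0]]
contact_force: [0.5, -0.7, -0.2]
opening: 0.28
units [-0.11 -0.01  1.12] at [ 0.552  -0.163   0.0559] t 15.175 F [ 0.5 -0.7 -0.2]
[167.8533789  246.98223588]
[328.2765147  377.78689945] [340.87978381 431.53143627]
```

View pics/s8.png

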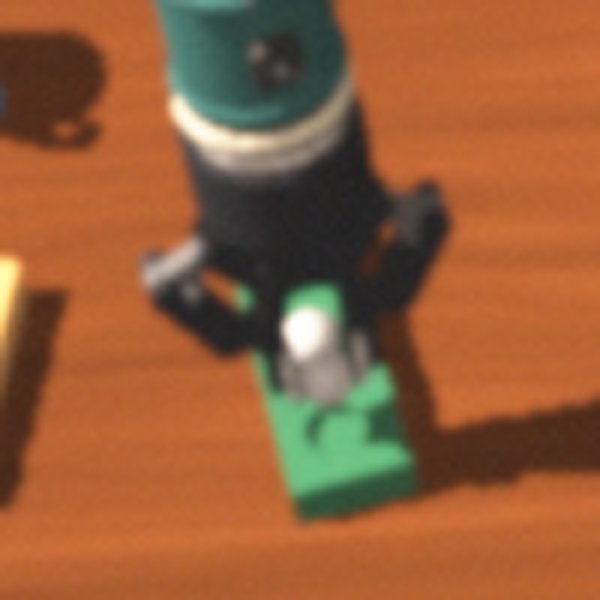

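```bash
python3 -m jog '[-0.1,0,0.6,0,0,0,0.1, 0,0,0.4,0,0,0,0.1, 0,0,0.1,0,0,0,0.1, 0,0,0,0,0,0,0.1, 0,0,0,0,0,0,0.35, 0,0,-0.2,0,0,0,0.5, 0,0,-0.5,0,0,0,0.55, 0,0,-1,0,0,0,0.6, 0,0,-1,0,0,0,0.6]'
python3 - <<'E'
from h import *
go(.565-.272*.07,.1625+.962*.07,.31)
s=robot.read_camera("scene")
crop(s,190,190,290,290,6,"pics/s9.png")
E
```

```text
time_s: 16.35
eef_pos: [0.5559, -0.1612, 0.0992]
orientation: [[-0.964, -0.266, 0.001], [-0.266, 0.964, -0.0], [-0.001, -0.0, -1.0]]
contact_force: [0.4, 0.8, 0.5]
opening: 0.597
units [-3.78 15.18 -8.44] at [ 0.5559 -0.1612  0.0992] t 16.35 F [0.4 0.8 0.5]
```

View pics/s9.png

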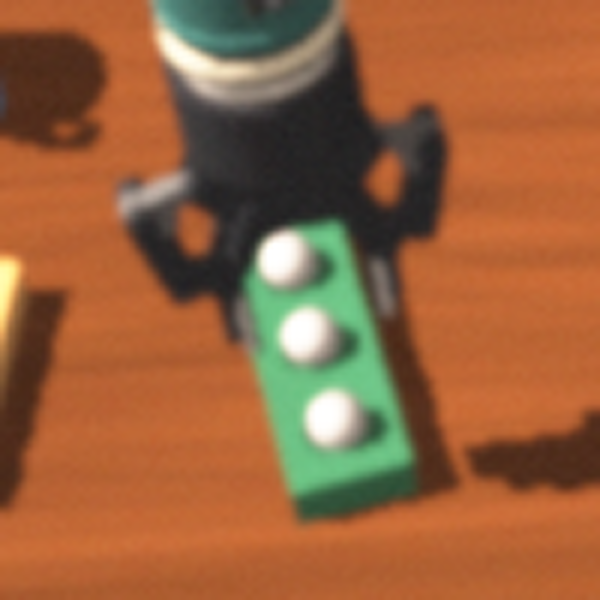

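```bash
python3 -m jog '[0,0,-1,0,0,0,0.3, 0,0,-1,0,0,0,0, -0.4,0,-1,0,0,0,0, -0.4,0,-1,0,0,0,0, -0.4,1,-1,0,0,0,0, -0.4,1,-1,0,0,0,0, -0.4,1,-1,0,0,0,0, -0.4,1,-1,0,0,0,0, -0.4,1,-1,0,0,0,0, -0.4,1,-1,0,0,0,0, -0.4,1,0,0,0,0,0, -0.2,1,0,0,0,0,0]'
python3 -m jog '[0,1,0,0,0,0,0, 0,1,0,0,0,0,0, 0,1,0,0,0,0,0, 0,1,0,0,0,0,0, 0,1,0,0,0,0,0, 0,1,0,0,0,0,0, 0,1,0,0,0,0,0, 0,0,0,0,0,0,0]'
python3 - <<'E'
from h import *
go(.565-.272*.068,.1625+.962*.068,.30)
s=robot.read_camera("scene")
crop(s,290,110,450,280,3.5,"pics/s10.png")
E
```

```text
time_s: 17.9
eef_pos: [0.5942, 0.0578, 0.3488]
orientation: [[-0.964, -0.266, 0.002], [-0.266, 0.964, 0.001], [-0.002, 0.0, -1.0]]
contact_force: [0.3, 0.9, 0.2]
opening: -0.001
time_s: 18.9
eef_pos: [0.5465, 0.2279, 0.3479]
orientation: [[-0.963, -0.27, -0.0], [-0.27, 0.963, 0.001], [-0.0, 0.001, -1.0]]
contact_force: [0.6, -0.7, -0.0]
opening: -0.001
units [-0.   -0.    1.92] at [0.5465 0.2279 0.3479] t 18.9 F [ 0.6 -0.7 -0. ]
```

View pics/s10.png

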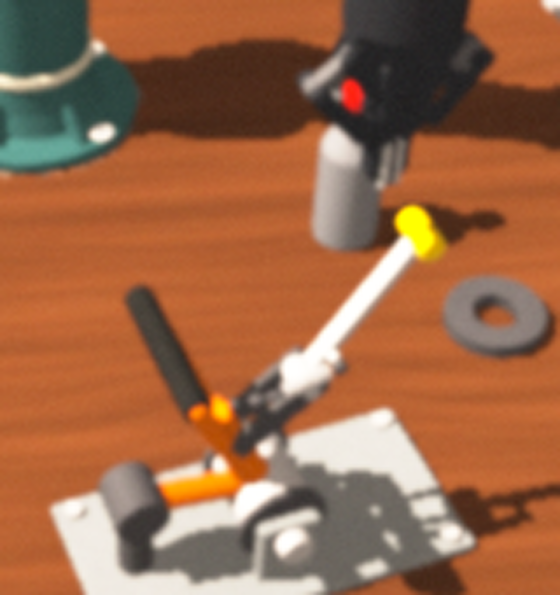

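```bash
python3 -m jog '[0,-0.25,1,0,0,0,0, 0,0,0.9,0,0,0,0, 0,0,0.6,0,0,0,0, 0,0,0,0,0,0,0]'
python3 - <<'E'
from h import *
go(.565-.272*.062,.1625+.962*.062,.165)
s=robot.read_camera("scene")
crop(s,290,110,450,280,3.5,"pics/s11.png")
E
```

```text
time_s: 19.45
eef_pos: [0.5488, 0.2182, 0.2842]
orientation: [[-0.964, -0.265, -0.002], [-0.265, 0.964, -0.001], [0.002, -0.001, -1.0]]
contact_force: [0.6, 0.6, 0.5]
opening: -0.0
units [-0.02  0.16  4.77] at [0.5488 0.2182 0.2842] t 19.45 F [0.6 0.6 0.5]
```

View pics/s11.png

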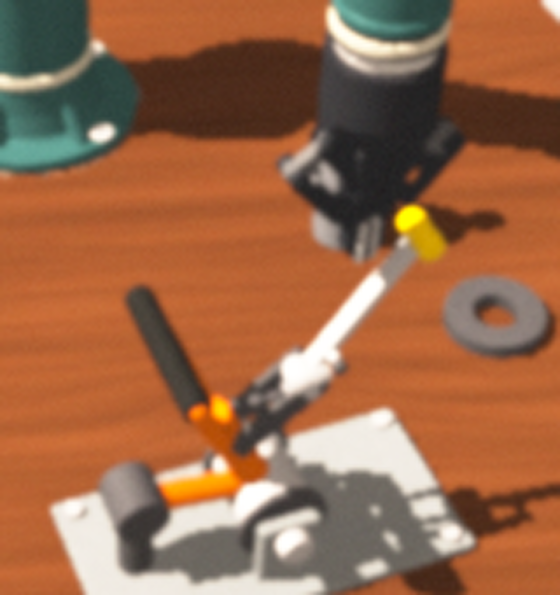

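```bash
python3 -m jog '[0,0,0.8,0,0,0,0, 0,0,0.6,0,0,0,0, 0,0,0.6,0,0,0,0]'; python3 -m jog '[0,0,0.6,0,0,0,0, 0,0,0.6,0,0,0,0]'
python3 - <<'E'
from h import *
s=robot.read_camera("scene")
crop(s,290,110,450,280,3.5,"pics/s12.png")
E
```

```text
time_s: 19.88
eef_pos: [0.55, 0.2195, 0.2351]
orientation: [[-0.964, -0.266, 0.002], [-0.266, 0.964, 0.0], [-0.002, -0.0, -1.0]]
contact_force: [0.1, -0.0, 4.5]
opening: -0.002
time_s: 20.12
eef_pos: [0.5501, 0.22, 0.2049]
orientation: [[-0.964, -0.266, 0.002], [-0.266, 0.964, 0.001], [-0.002, 0.001, -1.0]]
contact_force: [-0.6, 0.8, 4.2]
opening: -0.002
```

View pics/s12.png

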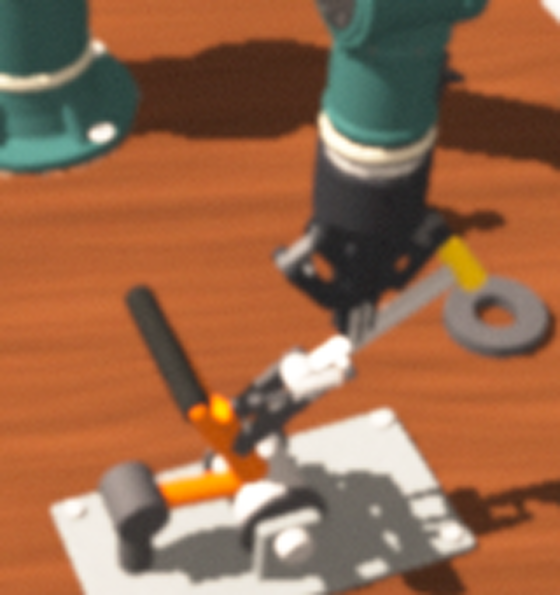

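```bash
python3 -m jog '[0,0,0.6,0,0,0,0, 0,0,0.6,0,0,0,0, 0,0,0.3,0,0,0,0, 0,0,0,0,0,0,0]'
python3 - <<'E'
from h import *
s=robot.read_camera("scene")
crop(s,290,110,450,280,3.5,"pics/s13.png")
E
```

```text
time_s: 20.68
eef_pos: [0.5482, 0.2185, 0.1662]
orientation: [[-0.964, -0.266, -0.003], [-0.266, 0.964, -0.002], [0.003, -0.001, -1.0]]
contact_force: [-0.9, -0.1, -0.4]
opening: 0.002
```

View pics/s13.png

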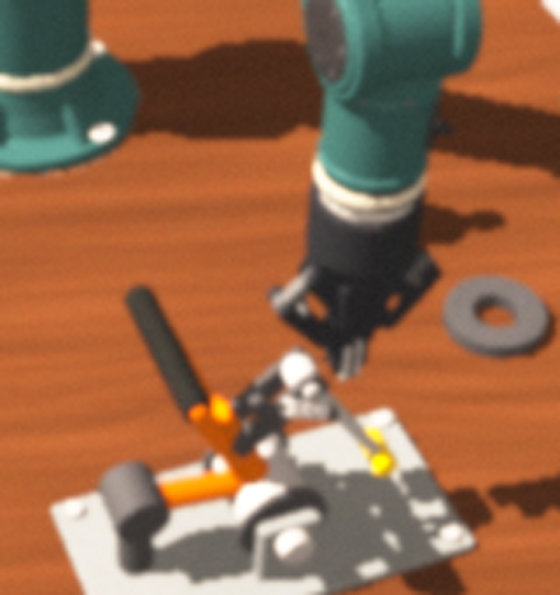

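```bash
python3 - <<'E'
from h import *
s=robot.read_camera("scene")
im=s["image"].astype(int)[180:280,340:450];m=(im[...,0]>170)&(im[...,1]>140)&(im[...,2]<90)
v,u=np.nonzero(m);print(u.mean()+340,v.mean()+180,len(u))
for f in(1.0,1.3,1.6,1.9,2.1,2.27):
    a=np.radians(54)-f; Y=.023+.138*np.cos(a);z=.175+.138*np.sin(a)
    print(f,Y,z,proj(s,(.565-.272*Y,.1625+.962*Y,z)))
go(.587,.0837,.32)
E
```

```text
363.0612244897959 243.54421768707482 147
1.0 0.1607717554729651 0.1670663127174363 [424.32605994 205.77026622]
1.3 0.1522738202688843 0.12670632139618893 [419.3183741  217.09034084]
1.6 0.13222823971009598 0.09066026055391316 [410.91088292 228.00927363]
1.9 0.1024256258071421 0.06214801745142513 [399.874041   237.75934447]
2.1 0.07842217342588345 0.04861810773393482 [391.47167559 243.28888574]
2.27 0.05624166446446568 0.041063478678771526 [383.90270574 247.23457983]
units [-0.02 -5.62 -6.11] at [0.5491 0.2189 0.1673] t 20.775 F [ 0.2  0.9 -0.2]
```

```bash
python3 -m jog '[0,0,-1,0,0,0,0, 0,0,-1,0,0,0,0, 0,0,-1,0,0,0,0, 0,0,-1,0,0,0,0]'; python3 - <<'E'
from h import *
s=robot.read_camera("scene")
crop(s,290,110,450,280,3.5,"pics/s14.png")
t=robot.read_camera("top")
crop(t,200,120,340,225,5.5,"pics/t14.png")
E
```

```text
time_s: 21.28
eef_pos: [0.5494, 0.2191, 0.2688]
orientation: [[-0.964, -0.266, 0.001], [-0.266, 0.964, 0.0], [-0.001, -0.0, -1.0]]
contact_force: [0.1, -0.3, -0.3]
opening: 0.001
```

View pics/s14.png

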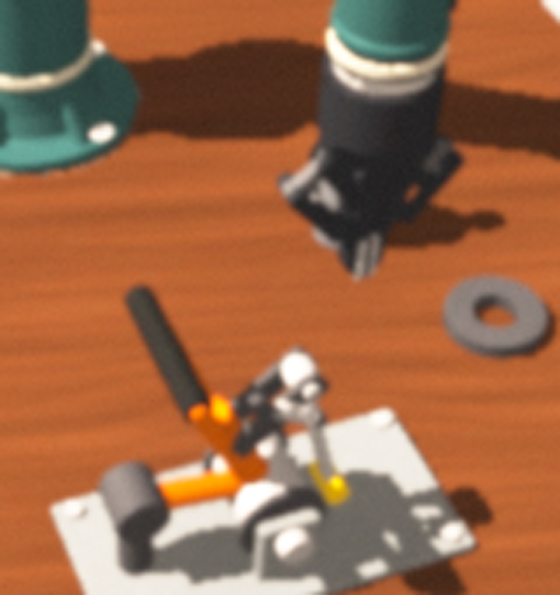

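View pics/t14.png

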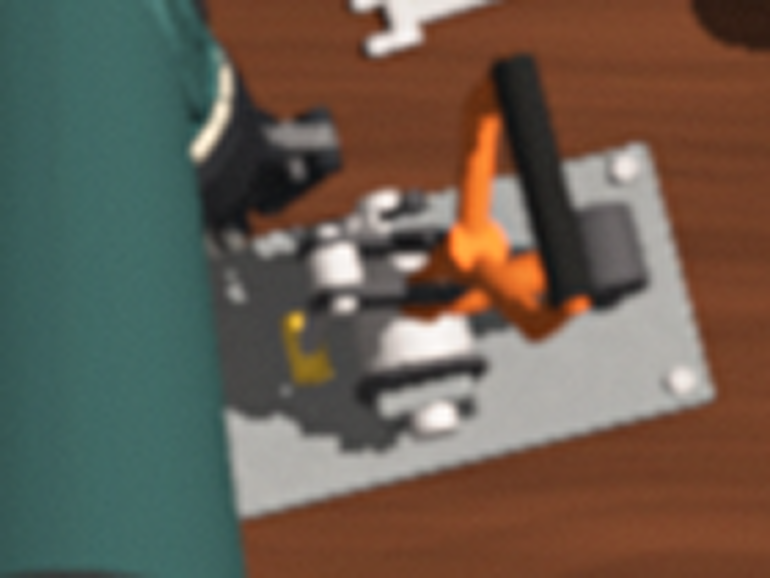

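```bash
python3 - <<'E'
from h import *
s=robot.read_camera("scene");t=robot.read_camera("top")
p=np.array([.587,.0837,.238]);X=np.array([.962,.272,0])*.059
print([((proj(t,q)-[200,120]+.5)*5.5).round() for q in(p-X,p,p+X)])
print([((proj(s,q)-[290,110]+.5)*3.5).round() for q in(p-X,p,p+X)])
go(.587,.0837,.32)
E
```

```text
[array([577., 307.]), array([545., 183.]), array([513.,  62.])]
[array([139., 298.]), array([169., 355.]), array([202., 416.])]
units [-0.01 -5.63 -2.08] at [0.5493 0.2194 0.2679] t 21.475 F [-0.1 -0.1 -0.6]
```

```bash
python3 -m jog '[0,0,-1,0,0,0,0.4, 0,-0.6,-1,0,0,0,0.8, 0,-1,-0.3,0,0,0,0.8, 0,-1,0,0,0,0,0.8, 0,-1,0,0,0,0,0.8, 0,-1,0,0,0,0,0.8, 0,-1,0,0,0,0,0.8, 0,0,0.5,0,0,0,0.8, 0,0,0,0,0,0,0.8]'
python3 - <<'E'
from h import *
go(.587,.0837,.217)
s=robot.read_camera("scene");crop(s,290,90,450,260,3.5,"pics/s15.png")
E
```

```text
time_s: 22.6
eef_pos: [0.5847, 0.0858, 0.3101]
orientation: [[-0.964, -0.267, -0.005], [-0.267, 0.964, -0.0], [0.005, 0.001, -1.0]]
contact_force: [0.2, 0.6, 0.8]
opening: 0.8
units [-0.08 -0.11  3.72] at [0.5847 0.0858 0.3101] t 22.6 F [0.2 0.6 0.8]
```

View pics/s15.png

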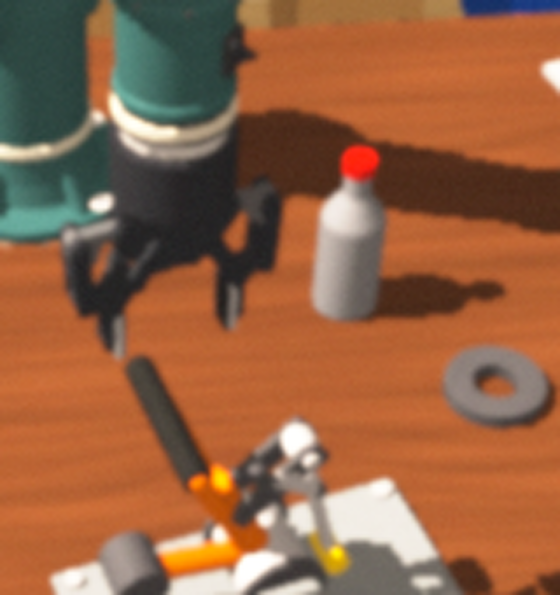

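```bash
python3 -m jog '[-0.04,-0.05,1,0,0,0,0.8, 0,0,1,0,0,0,0.8, 0,0,1,0,0,0,0.8, 0,0,0.7,0,0,0,0.8, 0,0,0,0,0,0,0.8]' 50
python3 - <<'E'
from h import *
go(.587,.0837,.217)
s=robot.read_camera("scene");crop(s,290,90,450,260,3.5,"pics/s16.png")
E
```

```text
time_s: 23.28
eef_pos: [0.5867, 0.0845, 0.2188]
orientation: [[-0.964, -0.267, -0.003], [-0.267, 0.964, -0.0], [0.003, 0.0, -1.0]]
contact_force: [-0.1, -0.2, -0.1]
opening: 0.799
units [-0.   -0.03  0.07] at [0.5867 0.0845 0.2188] t 23.275 F [-0.1 -0.2 -0.1]
```

View pics/s16.png

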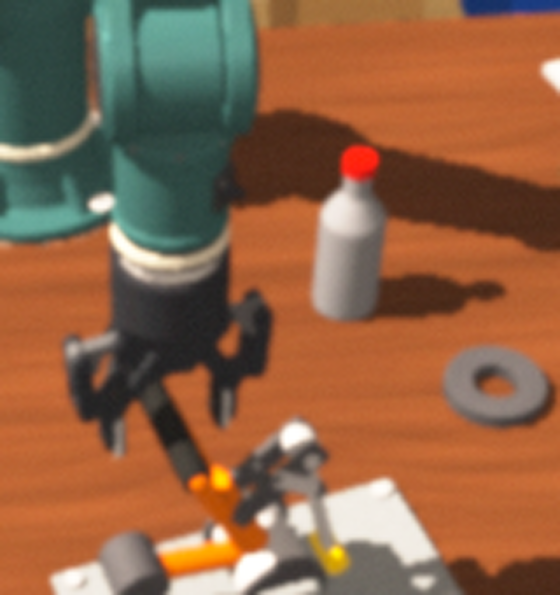

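Fingers straddle the bar. Closing.

```bash
python3 -m jog '[0,0,0,0,0,0,0.6, 0,0,0,0,0,0,0.4, 0,0,0,0,0,0,0.1, 0,0,0,0,0,0,0, 0,0,0,0,0,0,0, 0,0,0,0,0,0,0, 0,0,0,0,0,0,0, 0,0,0,0,0,0,0]' 50
python3 - <<'E'
from h import *
go(.587,.0837,.217)
s=robot.read_camera("scene");crop(s,290,90,450,260,3.5,"pics/s17.png")
E
```

```text
time_s: 24.32
eef_pos: [0.588, 0.0848, 0.2209]
orientation: [[-0.964, -0.267, 0.001], [-0.267, 0.964, 0.002], [-0.001, 0.002, -1.0]]
contact_force: [-2.4, 2.7, 5.5]
opening: 0.237
units [ 0.05 -0.03  0.16] at [0.588  0.0848 0.2209] t 24.325 F [-2.4  2.7  5.5]
```

View pics/s17.png

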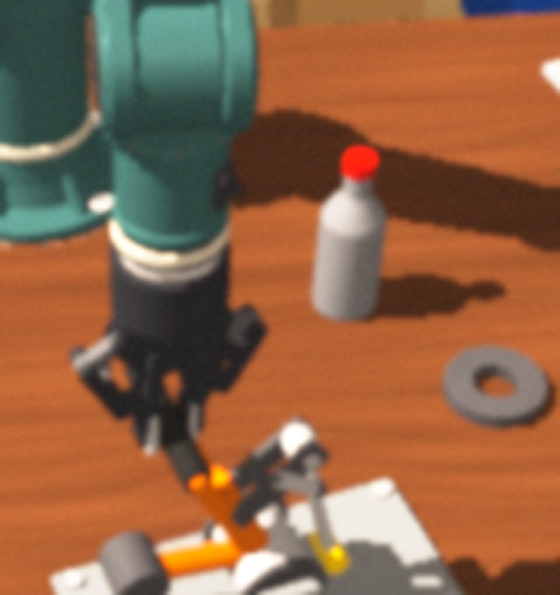

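```bash
python3 -m jog '[0,0.3,-0.13,0,0,0,0, 0,0.3,-0.11,0,0,0,0, 0,0.3,-0.1,0,0,0,0, 0,0.31,-0.09,0,0,0,0, 0,0.31,-0.08,0,0,0,0, 0,0.31,-0.06,0,0,0,0]'
python3 -m jog '[0,0.31,-0.05,0,0,0,0, 0,0.32,-0.04,0,0,0,0, 0,0.24,-0.02,0,0,0,0, 0,0,0,0,0,0,0]'
python3 - <<'E'
from h import *
go(.565+.272*.004,.1625-.962*.004,.237)
s=robot.read_camera("scene");crop(s,290,90,450,260,3.5,"pics/s18.png")
t=robot.read_camera("top");crop(t,200,120,340,225,5.5,"pics/t18.png")
E
```

```text
time_s: 25.12
eef_pos: [0.5759, 0.1281, 0.2349]
orientation: [[-0.964, -0.266, 0.001], [-0.266, 0.964, 0.0], [-0.001, -0.0, -1.0]]
contact_force: [1.8, -2.9, 4.1]
opening: 0.241
time_s: 25.62
eef_pos: [0.5697, 0.1503, 0.2378]
orientation: [[-0.964, -0.267, 0.0], [-0.267, 0.964, 0.001], [-0.001, 0.001, -1.0]]
contact_force: [0.7, -1.8, 6.4]
opening: 0.24
units [0.05 0.36 0.03] at [0.5697 0.1503 0.2378] t 25.625 F [ 0.7 -1.8  6.4]
```

View pics/s18.png

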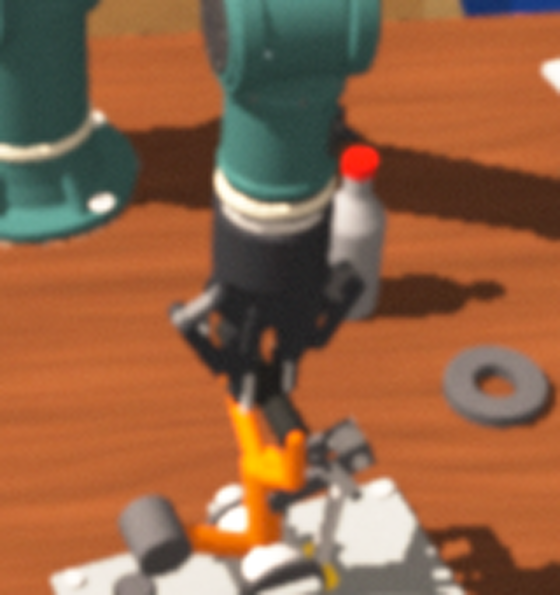

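```bash
python3 -m jog '[0,0.15,-0.05,0,0,0,0, 0,0.1,-0.05,0,0,0,0, 0,0,0,0,0,0,0]'
python3 -m jog '[0,0.12,0,0,0,0,0, 0,0,0,0,0,0,0]'
python3 -m jog '[0,0.12,0,0,0,0,0, 0,0,0,0,0,0,0]'
```

```text
time_s: 26.1
eef_pos: [0.568, 0.1564, 0.2383]
orientation: [[-0.964, -0.267, -0.0], [-0.267, 0.964, 0.001], [-0.0, 0.001, -1.0]]
contact_force: [5.6, 0.8, -5.9]
opening: 0.237
time_s: 26.35
eef_pos: [0.5672, 0.159, 0.2384]
orientation: [[-0.964, -0.267, -0.0], [-0.267, 0.964, 0.0], [-0.0, 0.0, -1.0]]
contact_force: [6.0, 0.9, -7.8]
opening: 0.234
time_s: 26.6
eef_pos: [0.5669, 0.1602, 0.2385]
orientation: [[-0.964, -0.266, 0.001], [-0.266, 0.964, -0.001], [-0.0, -0.001, -1.0]]
contact_force: [5.5, -1.0, -7.9]
opening: 0.239
```

```bash
python3 -m jog '[0,0.12,0.05,0,0,0,0, 0,0,0,0,0,0,0]'
python3 -m jog '[0,0.12,0,0,0,0,0, 0,0,0,0,0,0,0]'
python3 -m jog '[0,0.12,0,0,0,0,0, 0,0,0,0,0,0,0]'
```

```text
time_s: 26.85
eef_pos: [0.5668, 0.1608, 0.2384]
orientation: [[-0.964, -0.265, 0.002], [-0.265, 0.964, -0.003], [-0.001, -0.004, -1.0]]
contact_force: [5.2, -4.8, -1.3]
opening: 0.237
time_s: 27.1
eef_pos: [0.5666, 0.1613, 0.2384]
orientation: [[-0.965, -0.264, 0.003], [-0.264, 0.965, -0.006], [-0.001, -0.007, -1.0]]
contact_force: [5.0, -8.0, -2.0]
opening: 0.238
time_s: 27.35
eef_pos: [0.5665, 0.1619, 0.2384]
orientation: [[-0.965, -0.263, 0.004], [-0.263, 0.965, -0.009], [-0.001, -0.01, -1.0]]
contact_force: [7.1, -12.2, -2.1]
opening: 0.234
```

```bash
python3 -m jog '[0,0.05,0,0,0,0,0, 0,0,0,0,0,0,0, 0,0,0,0,0,0,0, 0,0,0,0,0,0,0]'
python3 - <<'E'
from h import *
s=robot.read_camera("scene");crop(s,290,110,450,280,3.5,"pics/s19.png")
cv2.imwrite("pics/s19f.png",s["image"][:,:,::-1])
a=-(np.radians(180-90)) 
th=.02
# foot prediction at lean th
d=np.radians(54)-2.27-(.42-th)
py=.07*np.cos(th)-.1*np.sin(th);pz=.055+.07*np.sin(th)+.1*np.cos(th)
Y=py+.138*np.cos(d);z=pz+.138*np.sin(d);print(Y,z,(proj(s,(.565-.272*Y,.1625+.962*Y,z))-[290,110]+.5)*3.5)
print(robot.state()["contact_force"],robot.state()["time_s"])
E
```

```text
time_s: 27.85
eef_pos: [0.5664, 0.1621, 0.2385]
orientation: [[-0.965, -0.262, 0.004], [-0.262, 0.965, -0.01], [-0.001, -0.011, -1.0]]
contact_force: [7.4, -12.9, -1.5]
opening: 0.237
0.04644639620377829 0.020071288002439208 [317.02266787 502.13611238]
[  7.83464949 -13.09054422  -1.74846051] 27.9
```

View pics/s19.png

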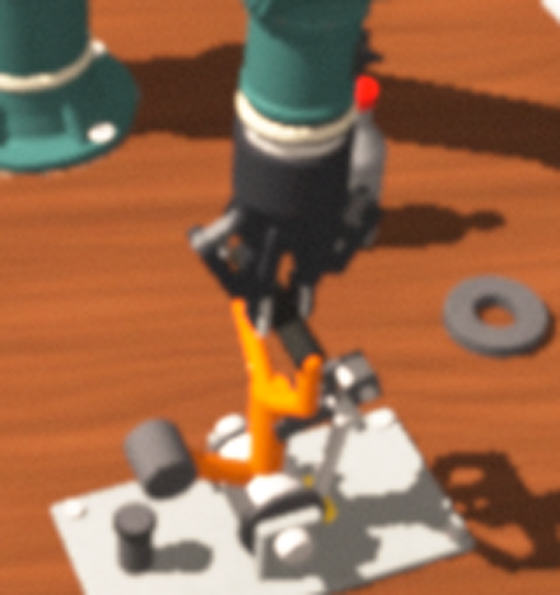

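View pics/s19f.png

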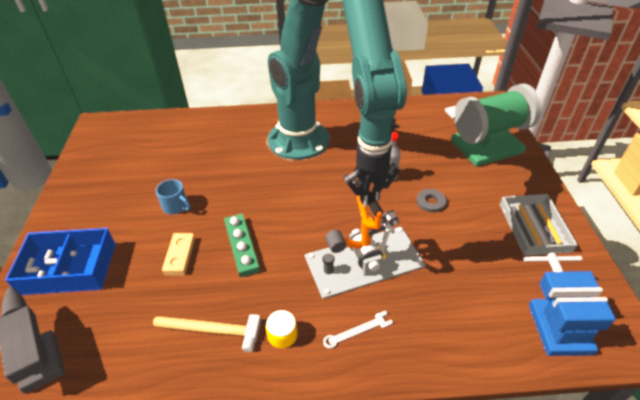

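```bash
python3 -c "
from rig import robot
print(robot.close_job()); s=robot.state(); print(s['time_s'],s['eef_pos'],s['contact_force'],s['opening'])"
```

```text
the job is handed in; nothing more can be done
None
the job is handed in; nothing more can be done
```

The job is handed in at about 28 s, well under the 62 s limit, with the gripper still holding the crossbar. No verdict was reported.

- **Balls:** both loose balls from the wooden block now sit in wells 2 and 4 of the carrier. The last picture shows four balls in line and an empty block.
- **Kickstand:** I pushed it down while the frame was on its rest, at about 4.5 N. The first picture afterwards caught it at about 1.9 rad, still swinging. The next one had its foot where 2.27 rad predicts, to about a pixel.
- **Frame:** it stopped upright against the foot. Pushing the target a few millimetres further built the pull to about 15 N along the plate's y. The crossbar then stayed put for the last half second with a 50 N grip.
- **Other checks:**
  - The sideways force on the grip was only a few N.
  - The tool had tilted about 0.6° under the pull.
  - The foot is mostly hidden in the last view. Its visible part lies near the predicted spot on the plate, so firm contact rests mainly on the force rise and the frame stopping.
  - In the last picture nothing else on the bench looks disturbed.

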